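Try a grinder's safety plunger with two sides of a ball dish

TASK

I am testing the safety plunger on the front of the grinder. Lift the square steel dish by its handle and, with one of the two plain sides under the handle's ends, push the plunger more than half way in for a moment; back off until the plunger is fully out again, give the dish a quarter turn clear of it so that the lug faces the plunger, then push the plunger more than half way in with the middle of the lug. Keep the dish level all the time so that the loose steel ball stays in the middle, leave the other things on the bench alone, and finish still holding the dish in the air with the lug square on and keeping the plunger pressed: do not put it down or let go.

Things in the scene. Friction and masses are not known exactly. Their poses are not given: they have to be found in the camera images.
- dish_grip (a point): Where to hold the dish: centre of the black grip block (18 mm wide along the dish's x, 60 mm long along its y, 24 mm high) in the middle of the handle. It stands 70 mm above the dish's underside and 58 mm above dish_mid; nothing of the dish is higher than 82 mm above its underside. Axes are the dish's: x towards the lug, y along the handle bar, z up. It is grasped from above, closing along x; below it is free space down to the ball's top, 28 mm over the underside.
- dish_mid (a point): Middle of the dish, 12 mm above its underside, on its vertical centre line; same axes as dish_grip. The dish is a square steel plate 110 x 110 mm with walls 24 mm high and a floor that is a shallow 10 degree cone, lowest in the middle. It weighs about 0.3 kg and starts standing on the table.
- dish: The same dish, origin at the centre of its underside, same axes. A handle with flat legs 18 mm wide rises from the middles of its -y and +y walls (outer faces flush with them, 55 mm from the centre line) and its bar, 14 mm wide outside the grip block, runs across 77 mm above the underside.
- lug (a point): Middle of the outer face of the lug, a block 30 mm wide and 20 mm high that sticks out 12 mm from the middle of the dish's +x wall; this point is 67 mm from the dish's centre line and 12 mm above its underside. Same axes as the dish.
- ball_center (a point): Centre of the loose steel ball, 24 mm across, 56 g, that lies in the middle of the dish's coned floor, 16 mm above the dish's underside. It rolls off the middle if the dish tips by about 10 degrees or is jerked. Its axes mean nothing.
- plunger (a joint): How far the safety plunger is pushed in, m: 0 fully out, 0.014 at its stop. A spring returns it: 1 N at the start of travel, 3.8 N at the stop.
- plunger_tip (a point): Middle of the outer face of the plunger's round steel pad, 22 mm across, which moves with it. It sticks out level, 35 mm when fully out, from the front of the grinder, 75 mm above the table. Its y axis points level out of the grinder's front (against the push), z up.
- grinder: The black grinder, fixed to the bench, lid standing open. Origin at table height under the middle of its front face; y points out of the front, towards the plunger, z up. 200 mm wide, 240 mm deep behind the front, 110 mm high; a 44 mm square sleeve sticks out 12 mm from the front round the plunger; 115 mm behind the front a round well and cup reach 180 mm high, and 230 mm behind it the open lid reaches 335 mm.
- jar_mid (a point): Bystander: a clear jar with a black cap, 68 mm across, 100 mm high; its centre. Leave it.
- cup_mid (a point): Bystander: a white mug, 80 mm across, 90 mm high, handle to its +y; its centre. Leave it.
- screwdriver_grip (a point): Bystander: a screwdriver lying on the table; middle of its handle, its x axis along the shaft. Leave it.
Not all that is in view belongs to the job. Leave any pink or yellow look-alike of the dish alone.

How it is judged:
On the way, in this order (a step that is already met when the one before it is completed fails the run):
1. a plain side of the lifted dish (one under a handle end) is pushing the plunger more than 6 mm in, square to it within 0.2 rad (value of joint plunger above 0.006 m and contact force between dish and grinder above 0.3 N and height (world z) of dish_mid above 0.04 m and angle between the y axis of dish and the y axis of plunger_tip, either way round below 0.2 rad), for 0.2 s.
2. the dish, still in the air, is off the plunger, which is out again, and has been turned a quarter (lug axis within 0.25 rad of the plunger's axis) (value of joint plunger below 0.002 m and contact force between dish and grinder below 0.1 N and height (world z) of dish_mid above 0.04 m and angle between the x axis of dish and the y axis of plunger_tip, either way round below 0.25 rad), for 0.1 s.
At the end, for the whole second after the job is handed in: Dish held still in the air (middle above 40 mm), level within 0.12 rad; lug middle within 14 mm of the plunger pad's middle, square within 0.17 rad, plunger more than 6 mm in; ball within 12 mm of the dish's middle; bystanders within 30 mm of where they were (value of joint plunger above 0.006 m and contact force between dish and grinder above 0.3 N and height (world z) of dish_mid above 0.04 m and distance between lug and plunger_tip below 0.014 m and angle between the x axis of dish and the y axis of plunger_tip, either way round below 0.17 rad and angle between dish_mid's own z axis and vertical below 0.12 rad and horizontal distance between ball_center and dish_mid below 0.012 m and contact force between the fingers and dish above 1 N and linear speed of dish below 0.02 m/s and distance of each of jar_mid, cup_mid, screwdriver_grip from where it was at the start of the episode below 0.03 m); the arm keeps its last pose, push and grip.
It fails at once if the ball rolls more than 30 mm from the middle of the dish (distance between ball_center and dish_mid above 0.03 m).
It fails at once if the dish is tipped more than 0.3 rad (angle between dish_mid's own z axis and vertical above 0.3 rad).
It fails at once if a bystander is pushed away more than 30 mm (distance of any of jar_mid, cup_mid, screwdriver_grip from where it was at the start of the episode above 0.03 m).
It also fails if it takes over 58 s, if anything falls off the work surface, if the arm or the gripper's body presses on something with over 40 N, if the wrist force passes 120 N, or if a joint passes its speed limit or range.

ROBOT

A 6-joint arm with a two-finger parallel gripper is mounted at the origin on the work surface. World frame = base frame: x ahead of the robot, y to its left, z up, the work surface at z = 0. Lengths are in m, angles in rad, forces in N, time in s.
With the tool pointing down it reaches from about 0.375 to 0.9 m from the base axis. Payload 3.1 kg.
Tool frame: the origin (TCP) lies on the centre line of the jaws, within the pads' length; the fingertips stand 8 mm ahead of it and the grasp point (between the pads) lies 11 mm behind it (robot.tip_extent is the distance from the TCP to the fingertips, in m); y points along the fingers, z is the direction in which the jaws open and shut, and the axes are right-handed (so a half turn about y gives the same grasp; the last joint's range is limited). The gripper opens to 87 mm and grips with 3 to 60 N. Pads are 19 mm wide; open, the fingers measure 117 mm over their backs; the gripper's body (75 mm by 190 mm) begins 51 mm behind the grasp point.
Start: joints at [1.167, 0.527, 1.433, -0, 1.181, -0.178], TCP at [0.139, 0.609, 0.231] pointing down, gripper open.
Joint ranges: [-3.08, 3.08], [-0.75, 2.2], [0.22, 2.44], [-1.43, 4.57], [0, 2.65], [-2.85, 2.85]. Speed limits (rad/s): [2.79, 2.79, 3.14, 3.14, 3.14, 3.14].

INTERFACE

Orientations are given as a unit quaternion [x, y, z, w].
In Python, from rig import robot gives the robot as it stands.
- The arm moves only by the shell command python3 -m crank 'ROWS' [FORCE]. ROWS is JSON, a list that holds one entry, the list of rows, each a list of 7 numbers: the turn, a rotation vector about the tool's x, y, z in degrees, then the shift along the tool's x, y, z in m, then the opening in per cent of the stroke, from 0 (shut) to 100 (fully open). In form: [[[ax, ay, az, dx, dy, dz, gripper], ...]]. A call has exactly 5 rows; each row shifts and turns the commanded pose from where the row before left it, along the tool's axes as they then stand; what a row does not reach is not made up. A row lasts 1/8 s, in which the tool goes at most 62.5 mm and 10.7 degrees, less where a joint would pass 70% of its speed; a pose out of reach is approached as far as the arm can. A call with a gripper value outside its range is refused whole. The fingers move at their own pace and stop on an object; FORCE is the grip in N (left out, the last holds). Time passes only in rows, so rows that do not move let the fingers close, or fill a call up. It gives the time, the measured TCP pose, the force and the opening at its end, in the units of the state.
- robot.get_obs(): the state, without advancing time (a new reading comes with each control period).
- robot.camera(name): name is "scene" or "side" or "wrist"; returns a dict with "img" (384x512x3 uint8, red, green, blue), "K" (3x3 intrinsics, pixels), "R" (3x3) and "t" (3): a world point X has camera coordinates R X + t; the wrist camera has in their place "T_tool_cam" (4x4, takes a point from camera to tool coordinates, whose origin is the TCP and whose axes are the tool frame's). Camera axes: x right, y down, z forward; pixel columns grow to the right and rows downward; lengths in m; the calibration is good to about 2 mm. A picture is of the moment at which its call begins: read the wrist's pose just before it. There is no depth.
- robot.hand_in(): hands the job in, once; it reports no verdict.
Trained networks look in a picture, given as the dict that the camera call returned (one of the last four; its "shot" number tells which), for a name from the list of things; names that differ only in an ending like _2 or _b are one class to them, and where a whole thing is asked for, a point or a joint stands for the part that bears it (a point fixed in the world has none). Each returns a list of dicts, best first, with "conf" (0 to 1); they miss things now and then, are a little off and sometimes report something else, mostly with a low value. They report only what shows in the picture. A call takes as long as a camera call. They do not tell look-alikes from the thing itself.
- robot.spot_in(picture, thing): "at" ([row, column] in pixels, amid what is visible of it).
The state is a dict: "time": time; "q": joint angles; "joint_velocities": joint speeds; "joint_torque": joint torques, N m; "position": TCP position; "tool_rot": TCP orientation; "ft_force": force on the tool from outside, world axes, zero at the start; "moment": the same for the moment, N m; "grip_width": finger opening in m.
Only numpy, scipy, OpenCV 4.12 (cv2) and the standard library are available. Lean on these libraries where they do the work, as an engineer would, in place of code of your own. Each camera call takes 0.05 s, during which the arm holds its last target.

## Working session

There is one attempt and no reset: what is moved stays moved. The work goes in short steps, Python scripts to look and compute and a shell command to move; the robot and the scene stay as the last step left them, time stands still between calls to the robot, and variables do not carry over. Pictures are saved under pics/ and viewed, and the job is handed in when it is done.

```bash
ls; mkdir -p pics; cat > h.py <<'E'
import numpy as np, cv2
from rig import robot
def save(p,n): cv2.imwrite('pics/'+n+'.png', cv2.cvtColor(p['img'],cv2.COLOR_RGB2BGR))
E
python3 - <<'E'
from h import *
o=robot.get_obs(); print(o)
for c in ['scene','side']:
    p=robot.camera(c); save(p,c+'0'); print(c,p['K'],p['R'],p['t'])
    for th in ['dish','dish_grip','lug','ball_center','plunger_tip','grinder','jar_mid','cup_mid','screwdriver_grip']:
        print(th,[(np.round(d['at'],1).tolist(),round(d['conf'],2)) for d in robot.spot_in(p,th)])
E
```

```text
pics
{'time': 0.0, 'q': array([ 1.16752114e+00,  5.28477203e-01,  1.43390252e+00, -2.66829066e-05,
        1.18134388e+00, -1.78484944e-01]), 'joint_velocities': array([-0.00082575, -0.00058816,  0.00032976,  0.00031418,  0.00069322,
       -0.00075141]), 'joint_torque': array([ 8.03154344e-04, -4.40046215e+01, -1.76588255e+01,  6.35452475e-02,
        5.82478114e-02, -1.56169849e-04]), 'position': array([0.1390026 , 0.60862524, 0.22956474]), 'tool_rot': array([ 0.70336942, -0.07951223,  0.0790968 , -0.70192091]), 'ft_force': array([-0.21579139,  0.4355217 , -0.65721283]), 'moment': array([ 0.04340277,  0.01899285, -0.00652832]), 'grip_width': 0.08698151405380675}
scene [[373.53697375   0.         255.77310828]
 [  0.         373.53697375 189.34512299]
 [  0.           0.           1.        ]] [[-0.00244658  0.99996909 -0.00747278]
 [ 0.56118259 -0.00481223 -0.82767804]
 [-0.82768842 -0.00621858 -0.56115347]] [-0.10624423 -0.25364284  1.41564603]
dish [([211.0, 272.8], 0.82), ([298.9, 296.1], 0.76), ([212.3, 388.3], 0.61), ([148.6, 318.8], 0.59), ([245.6, 358.0], 0.34)]
dish_grip [(
[... 544 characters left out ...]
.01311144]
 [-0.30279739 -0.50720245 -0.80688253]
 [ 0.39444584  0.70401975 -0.5905664 ]] [-0.41714643  0.26341795  0.75684501]
dish [([190.4, 265.5], 0.74), ([152.1, 221.4], 0.67), ([255.6, 333.0], 0.67), ([160.1, 326.2], 0.6), ([199.8, 134.3], 0.56), ([146.5, 275.8], 0.34)]
dish_grip [([198.4, 135.5], 0.9), ([164.6, 325.1], 0.76), ([193.9, 265.2], 0.74), ([150.2, 225.4], 0.58)]
lug [([198.9, 137.5], 0.9), ([162.3, 324.1], 0.67), ([190.1, 265.1], 0.6), ([151.6, 225.9], 0.57), ([315.1, 391.4], 0.42)]
ball_center []
plunger_tip []
grinder [([314.9, 390.3], 0.92), ([190.8, 265.6], 0.34)]
jar_mid [([145.9, 274.9], 0.59)]
cup_mid [([165.0, 190.6], 0.79)]
screwdriver_grip [([218.9, 343.4], 0.87)]
```

View pics/scene0.png

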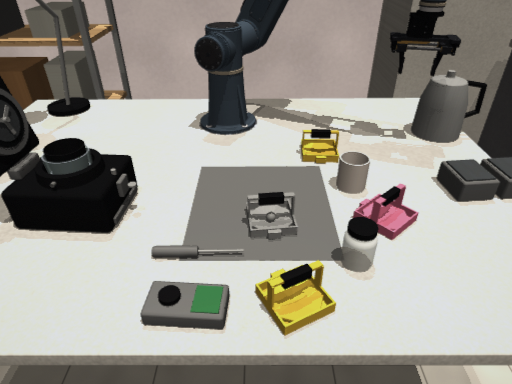

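View pics/side0.png

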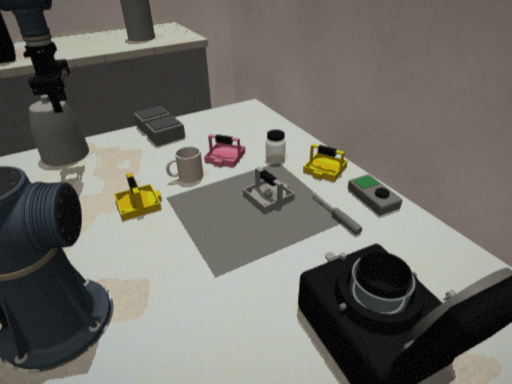

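```bash
python3 - <<'E'
import cv2
a=cv2.imread('pics/scene0.png')
cv2.imwrite('pics/z1.png',cv2.resize(a[130:250,0:160],None,fx=5,fy=5,interpolation=cv2.INTER_CUBIC))
cv2.imwrite('pics/z2.png',cv2.resize(a[175:250,225:325],None,fx=8,fy=8,interpolation=cv2.INTER_CUBIC))
b=cv2.imread('pics/side0.png')
cv2.imwrite('pics/z3.png',cv2.resize(b[160:220,230:310],None,fx=8,fy=8,interpolation=cv2.INTER_CUBIC))
E
```

```text
(no output)
```

View pics/z1.png

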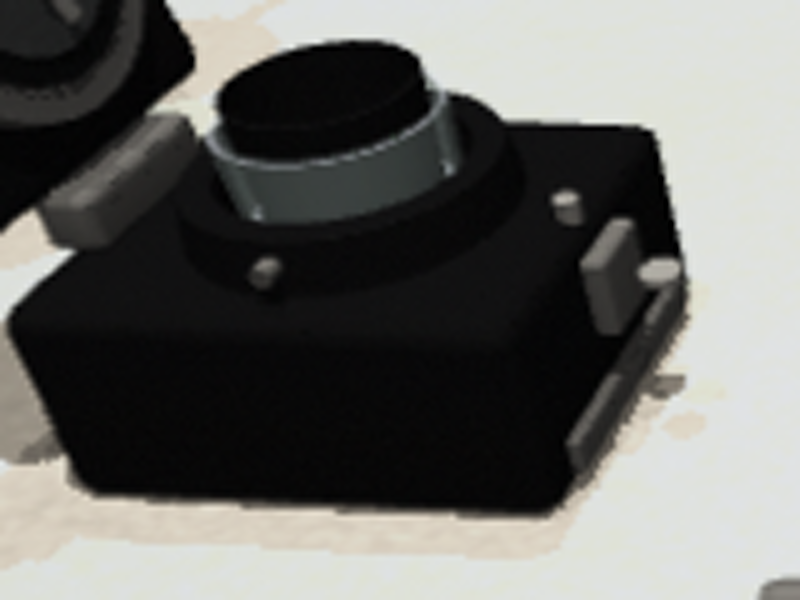

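View pics/z2.png

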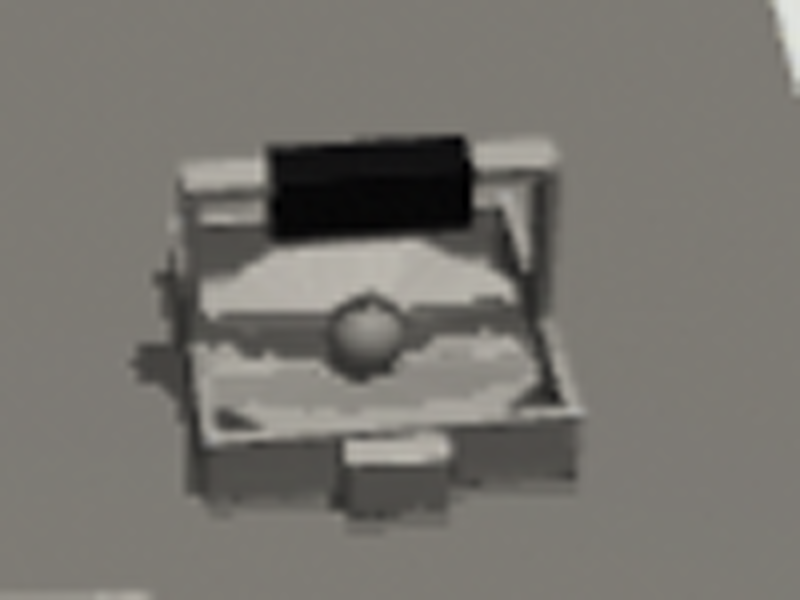

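View pics/z3.png

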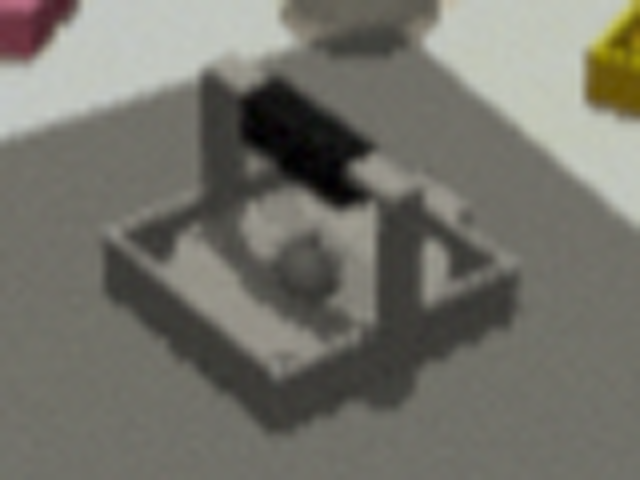

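```bash
python3 - <<'E'
import cv2
b=cv2.imread('pics/side0.png')
cv2.imwrite('pics/z4.png',cv2.resize(b[224:384,290:512],None,fx=3.6,fy=3.6,interpolation=cv2.INTER_CUBIC))
E
cat > fit.py <<'E'
from h import *
from scipy.optimize import least_squares
import pickle
K1=np.array([[373.53697375,0,255.77310828],[0,373.53697375,189.34512299],[0,0,1]])
R1=np.array([[-0.00244658,0.99996909,-0.00747278],[0.56118259,-0.00481223,-0.82767804],[-0.82768842,-0.00621858,-0.56115347]]);t1=np.array([-0.10624423,-0.25364284,1.41564603])
K2=np.array([[363.37333384,0,258.49521252],[0,363.37333384,193.84582894],[0,0,1]])
R2=np.array([[0.86759796,-0.49709342,-0.01311144],[-0.30279739,-0.50720245,-0.80688253],[0.39444584,0.70401975,-0.5905664]]);t2=np.array([-0.41714643,0.26341795,0.75684501])
C={'scene':(K1,R1,t1),'side':(K2,R2,t2)}
def proj(c,X):
    K,R,t=C[c]; Y=X@R.T+t; return (Y@K.T)[:,:2]/Y[:,2:]
def fit(obs,x0,z=0):
    # obs list (cam,[X],[u,v])
    def f(p):
        c,s=np.cos(p[2]),np.sin(p[2]); Rz=np.array([[c,-s,0],[s,c,0],[0,0,1]])
        return np.concatenate([(proj(o[0],(np.array(o[1])@Rz.T+[p[0],p[1],z])[None])[0]-o[2]) for o in obs])
    r=least_squares(f,x0,loss='soft_l1'); return r.x,r.fun.reshape(-1,2)
def ray(c,u,v,z):
    K,R,t=C[c]; d=R.T@np.linalg.inv(K)@[u,v,1]; o=-R.T@t; return o+d*(z-o[2])/d[2]
E
python3 - <<'E'
from fit import *
np.set_printoptions(precision=4,suppress=True)
print(-R1.T@t1,-R2.T@t2)
a=lambda u,v:(u/8+225-.44,v/8+175-.44); b=lambda u,v:(u/8+230-.44,v/8+160-.44)
obs=[('scene',[0,0,.016],a(367,337)),('scene',[.055,-.055,.024],a(205,443)),('scene',[.055,.055,.024],a(583,412)),
('scene',[.067,-.015,.022],a(345,463)),('scene',[.067,.015,.022],a(450,457)),('scene',[.067,-.015,.002],a(350,520)),
('side',[-.055,-.055,.024],b(280,382)),('side',[-.055,.055,.024],b(105,238)),('side',[.055,-.055,.024],b(518,270)),('side',[0,0,.016],b(308,268))]
x,f=fit(obs,[.5,0,0]); print('dish',x,'\n',f)
g=lambda u,v:(u/5-.4,v/5+130-.4)
obs=[('scene',[.1,0,0],g(550,512)),('scene',[.1,0,.11],g(515,345)),('scene',[-.1,0,.11],g(655,130)),('scene',[.1,-.24,0],g(85,490)),('scene',[.1,-.24,.11],g(12,320)),('scene',[0,.035,.075],g(662,271))]
x,f=fit(obs,[.5,-.4,0]); print('grinder',x,'\n',f)
print(ray('scene',*g(662,271),.075), ray('scene',*g(265,272),.11))
for n,u,v in [('cup',348.9,171.4),('jar',360,245)]: print(n,ray('scene',u,v,.047))
print('sd',ray('scene',179.6,253.2,.012))
for n,u,v in [('pink',388,212),('yel',296,298),('yel2',319,148)]: print(n,ray('scene',u,v,.03))
E
```

```text
[1.3138 0.1138 0.5837] [ 0.1431 -0.6066  0.654 ]
dish [0.5948 0.1427 0.1246] 
 [[-0.4207 -0.27  ]
 [-0.1211  0.4281]
 [-0.3777  0.279 ]
 [ 0.3656  0.5036]
 [ 0.1848  0.1312]
 [-0.3542 -0.0373]
 [-0.0712 -0.152 ]
 [-0.6897 -0.1484]
 [-0.218  -0.4077]
 [-0.2487  0.135 ]]
grinder [ 0.5354 -0.2284 -0.0717] 
 [[ 2.2842  0.8804]
 [-1.7904 -3.4687]
 [ 1.4789 -3.4923]
 [-0.7725  1.029 ]
 [-4.0546 -2.3289]
 [ 2.5626  0.3419]]
[ 0.5363 -0.2004  0.075 ] [ 0.5889 -0.364   0.11  ]
cup [0.4366 0.3634 0.047 ]
jar [0.7316 0.3265 0.047 ]
sd [ 0.7176 -0.0582  0.012 ]
pink [0.5973 0.4271 0.03  ]
yel [0.8553 0.1828 0.03  ]
yel2 [0.2669 0.3062 0.03  ]
```

View pics/z4.png

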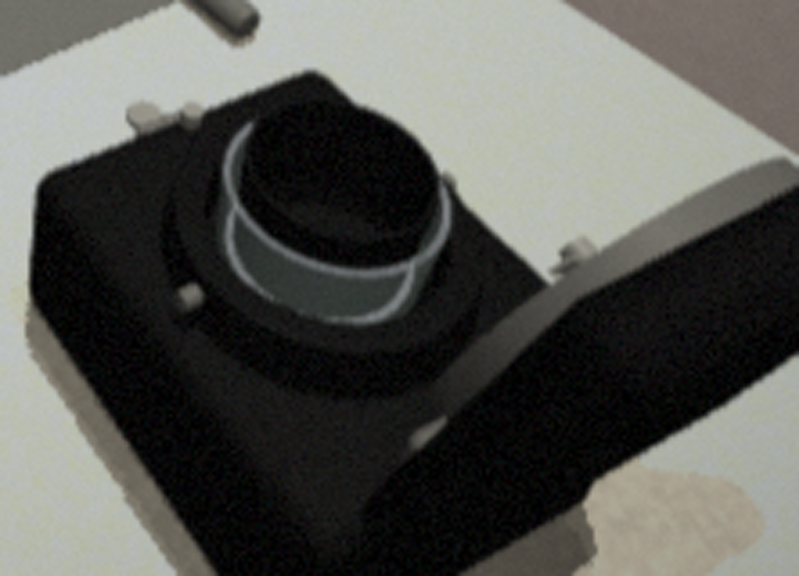

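```bash
python3 - <<'E'
from fit import *
np.set_printoptions(precision=4,suppress=True)
s=lambda u,v:(u/3.6+290-.36,v/3.6+224-.36)
g=lambda u,v:(u/5-.4,v/5+130-.4)
A=ray('side',*s(48,180),.11);B=ray('side',*s(300,74),.11);print(A,B,np.arctan2(*(B-A)[1::-1]))
print('far top scene',ray('scene',*g(645,128),.11), 'near bottom', ray('scene',*g(550,512),0),ray('scene',*g(85,492),0))
print('far bottom?',ray('scene',*g(690,305),0))
A=ray('side',*s(142,112),.086);print('tip top side',A)
for z in (.08,.086,.09):
  print(z,ray('side',*s(142,110),z))
E
```

```text
[ 0.4501 -0.2305  0.11  ] [ 0.6251 -0.2392  0.11  ] -0.0493256508732832
far top scene [ 0.4525 -0.2257  0.11  ] near bottom [ 0.6319 -0.2421  0.    ] [ 0.6156 -0.4744  0.    ]
far bottom? [ 0.4563 -0.2215  0.    ]
tip top side [ 0.5426 -0.1991  0.086 ]
0.08 [ 0.5479 -0.1935  0.08  ]
0.086 [ 0.5437 -0.1978  0.086 ]
0.09 [ 0.5409 -0.2007  0.09  ]
```

```bash
cat >> h.py <<'E'
from scipy.spatial.transform import Rotation as Ro
np.set_printoptions(precision=4,suppress=True)
def st():
    o=robot.get_obs(); R=Ro.from_quat(o['tool_rot']).as_matrix(); return o,R
def rep(tgt=None,yawz=None):
    o,R=st()
    print('t',round(o['time'],2),'pos',o['position'],'q',o['q'],'F',o['ft_force'],'w',round(o['grip_width'],4))
    print('x',R[:,0],'y',R[:,1],'z',R[:,2],'zyaw',np.degrees(np.arctan2(R[1,2],R[0,2])))
    if tgt is not None:
        zz=np.array([np.cos(yawz),np.sin(yawz),0]);yy=np.array([0,0,-1.]);Rt=np.c_[np.cross(yy,zz),yy,zz]
        print('turn(tool,deg)',np.degrees(Ro.from_matrix(R.T@Rt).as_rotvec()),'shift in current tool',R.T@(np.array(tgt)-o['position']),'in target tool',Rt.T@(np.array(tgt)-o['position']))
E
python3 - <<'E'
from h import *
rep([.595,.143,.13],.125)
rep([.595,.143,.13],.125+np.pi)
p=robot.camera('wrist'); save(p,'w0'); print(p['T_tool_cam'],p['K'])
E
```

```text
t 1.0 pos [0.1393 0.6093 0.2305] q [ 1.1675  0.5275  1.4327  0.      1.1814 -0.1785] F [-0.1734 -1.2459 -1.3503] w 0.0869
x [ 0.9748 -0.2229 -0.    ] y [-0. -0. -1.] z [ 0.2229  0.9748 -0.    ] zyaw 77.11782957859204
turn(tool,deg) [ 0.0011 69.9559  0.0004] shift in current tool [ 0.5482  0.1005 -0.3529] in target tool [0.5194 0.1005 0.394 ]
t 1.0 pos [0.1393 0.6093 0.2305] q [ 1.1675  0.5275  1.4327  0.      1.1814 -0.1785] F [-0.1734 -1.2459 -1.3503] w 0.0869
x [ 0.9748 -0.2229 -0.    ] y [-0. -0. -1.] z [ 0.2229  0.9748 -0.    ] zyaw 77.11782957859204
turn(tool,deg) [   0.0004 -110.0441   -0.0012] shift in current tool [ 0.5482  0.1005 -0.3529] in target tool [-0.5194  0.1005 -0.394 ]
[[ 0.0003  0.956   0.2935 -0.081 ]
 [-0.0005 -0.2935  0.956  -0.1541]
 [ 1.     -0.0004  0.0004 -0.0009]
 [ 0.      0.      0.      1.    ]] [[342.4936   0.     251.931 ]
 [  0.     342.4936 193.0877]
 [  0.       0.       1.    ]]
```

```bash
python3 -m crank '[[[0,0,0,0.05,0,-0.032,100],[0,0,0,0.05,0,-0.032,100],[0,0,0,0.05,0,-0.032,100],[0,0,0,0.05,0,-0.032,100],[0,0,0,0.05,0,-0.032,100]]]' 50
python3 -m crank '[[[0,0,0,0.05,0,-0.032,100],[0,0,0,0.05,0,-0.032,100],[0,0,0,0.05,0,-0.032,100],[0,0,0,0.05,0,-0.032,100],[0,10,0,0,0,0,100]]]'
python3 -m crank '[[[0,10,0,0,0,0,100],[0,10,0,0,0,0,100],[0,10,0,0,0,0,100],[0,10,0,0,0,0,100],[0,10,0,0,0,0,100]]]'
python3 - <<'E'
from h import *
rep([.595,.143,.13],.125)
E
```

```text
time: 1.68
position: [0.3487, 0.3963, 0.2308]
tool_rot: [-0.702, 0.079, -0.079, 0.703]
ft_force: [-0.0, 0.8, -0.1]
grip_width: 0.0867
time: 2.3
position: [0.5177, 0.2249, 0.2308]
tool_rot: [-0.692, 0.143, -0.145, 0.692]
ft_force: [-1.8, 0.3, 0.8]
grip_width: 0.0871
time: 2.92
position: [0.5138, 0.2282, 0.2306]
tool_rot: [-0.568, 0.422, -0.422, 0.568]
ft_force: [0.4, 0.6, 1.0]
grip_width: 0.0875
t 2.92 pos [0.5138 0.2282 0.2306] q [ 0.2192  0.4428  1.5923  0.      1.1064 -0.0738] F [0.3656 0.5526 0.9659] w 0.0875
x [ 0.2888 -0.9574 -0.    ] y [ 0.0001  0.     -1.    ] z [0.9574 0.2888 0.0001] zyaw 16.783379330880237
turn(tool,deg) [-0.008   9.6214 -0.001 ] shift in current tool [0.105  0.1006 0.0531] in target tool [0.0946 0.1006 0.0699]
```

```bash
python3 -m crank '[[[0,9.6,0,0,0,0,100],[0,0,0,0.032,0,0.023,100],[0,0,0,0.032,0.02,0.023,100],[0,0,0,0.031,0.02,0.024,100],[0,0,0,0,0,0,100]]]'
python3 - <<'E'
from h import *
rep([.595,.143,.13],.125)
p=robot.camera('wrist'); save(p,'w1')
for th in ['dish','dish_grip','lug','ball_center']:
        print(th,[(np.round(d['at'],1).tolist(),round(d['conf'],2)) for d in robot.spot_in(p,th)])
o,R=st(); T=p['T_tool_cam']; K=p['K']
def pw(X):
    Xt=R.T@(np.array(X)-o['position']); Xc=T[:3,:3].T@(Xt-T[:3,3]); u=K@Xc; return u[:2]/u[2]
c,s=np.cos(.125),np.sin(.125)
for n,l in [('grip',[0,0,.07]),('grip+x+y top',[.009,.03,.082]),('grip-x-y top',[-.009,-.03,.082]),('lug',[.067,0,.012]),('ball',[0,0,.016])]:
    print(n,pw([.595+c*l[0]-s*l[1],.143+s*l[0]+c*l[1],l[2]]))
E
```

```text
time: 3.55
position: [0.5967, 0.1409, 0.1888]
tool_rot: [0.531, -0.467, 0.467, -0.53]
ft_force: [-0.5, -0.1, 0.2]
grip_width: 0.0868
t 3.55 pos [0.5967 0.1409 0.1888] q [ 0.0501  0.5604  1.5036 -0.0005  1.0793 -0.0775] F [-0.4609 -0.116   0.2055] w 0.0868
x [ 0.1275 -0.9918  0.0003] y [-0.0018 -0.0005 -1.    ] z [ 0.9918  0.1275 -0.0018] zyaw 7.326769614990595
turn(tool,deg) [0.1036 0.1648 0.0176] shift in current tool [-0.0023  0.0588 -0.0013] in target tool [-0.0023  0.0588 -0.0014]
dish [([168.4, 473.5], 0.96), ([171.4, 254.3], 0.73)]
dish_grip [([173.9, 252.9], 0.97), ([171.1, 477.0], 0.75)]
lug [([172.9, 249.8], 0.82), ([171.6, 475.6], 0.62)]
ball_center []
grip [252.0621 189.5127]
grip+x+y top [263.9182 157.007 ]
grip-x-y top [240.9851 228.1844]
lug [318.898  173.5799]
ball [251.9676 174.0912]
```

View pics/w1.png

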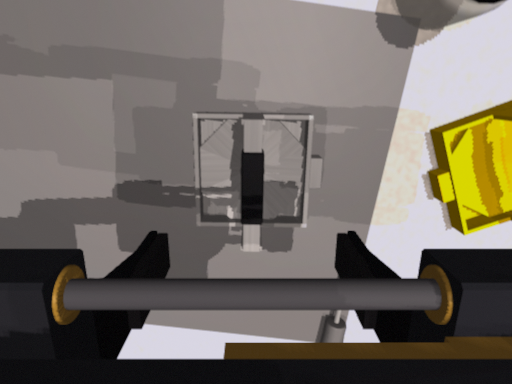

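```bash
python3 -m crank '[[[0,0,0,-0.004,0.02,-0.001,100],[0,0,0,0,0.035,0,100],[0,0,0,0,0.035,0,100],[0,0,0,0,0.030,0,100],[0,0,0,0,0.008,0,100]]]'
python3 -m crank '[[[0,0,0,0,0,0,100],[0,0,0,0,0,0,60],[0,0,0,0,0,0,40],[0,0,0,0,0,0,40],[0,0,0,0,0,0,40]]]'
python3 - <<'E'
from h import *
rep([.595,.145,.059],.125)
p=robot.camera('wrist'); save(p,'w2')
p=robot.camera('scene'); save(p,'s2')
E
```

```text
time: 4.42
position: [0.5924, 0.1479, 0.0614]
tool_rot: [0.533, -0.467, 0.465, -0.531]
ft_force: [-0.3, -0.0, 0.1]
grip_width: 0.0874
time: 5.05
position: [0.5943, 0.147, 0.0629]
tool_rot: [-0.532, 0.466, -0.466, 0.532]
ft_force: [-0.4, 0.1, 0.2]
grip_width: 0.0551
t 5.05 pos [0.5943 0.147  0.0629] q [ 0.0601  0.7331  1.589  -0.      0.8189 -0.071 ] F [-0.4353  0.0621  0.161 ] w 0.0551
x [ 0.1308 -0.9914  0.0001] y [ 0.0006  0.     -1.    ] z [0.9914 0.1308 0.0006] zyaw 7.515536566337992
turn(tool,deg) [-0.0321  0.3536  0.0033] shift in current tool [0.002  0.0039 0.0005] in target tool [0.002  0.0039 0.0005]
```

View pics/w2.png

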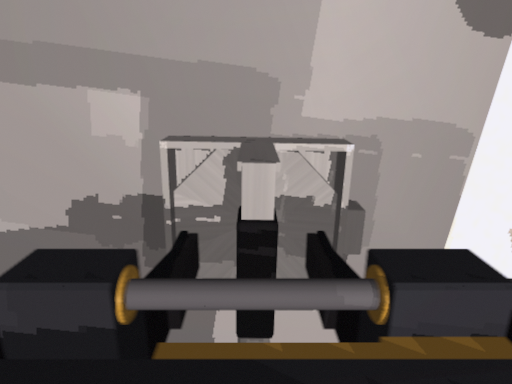

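View pics/s2.png

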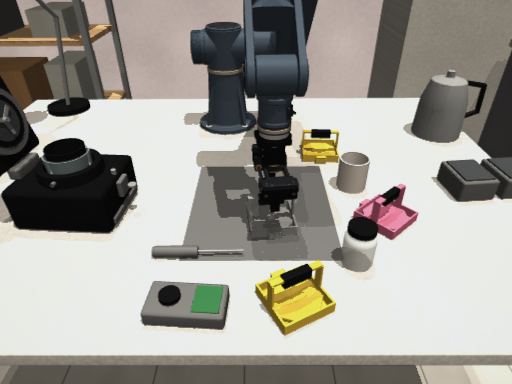

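```bash
python3 - <<'E'
from h import *
o,R=st(); 
T=np.array([[0.0003,0.956,0.2935,-0.081],[-0.0005,-0.2935,0.956,-0.1541],[1,-0.0004,0.0004,-0.0009],[0,0,0,1]]);K=np.array([[342.5,0,251.9],[0,342.5,193.1],[0,0,1]])
# ray -> plane z
def rz(u,v,z):
    d=R@(T[:3,:3]@np.linalg.inv(K)@[u,v,1]); c=R@T[:3,3]+o['position']; return c+d*(z-c[2])/d[2]
E=rz(257.5,208,.082);E2=rz(257.5,335,.082); print(E,E2,E2-E,(E+E2)/2)
for u,v in [(163,142),(350,147)]: print(rz(u,v,.024))
print(rz(350,226,.012))
E
```

```text
[0.5913 0.18   0.082 ] [0.5998 0.1171 0.082 ] [ 0.0086 -0.0629  0.    ] [0.5955 0.1485 0.082 ]
[0.5369 0.1918 0.024 ]
[0.6419 0.2028 0.024 ]
[0.6565 0.1511 0.012 ]
```

```bash
python3 -m crank '[[[0,0,0,0,0.003,0.001,30],[0,0,0,0,0,0,10],[0,0,0,0,0,0,10],[0,0,0,0,0,0,10],[0,0,0,0,0,0,10]]]' 55
python3 - <<'E'
from h import *
rep([.595,.145,.059],.125)
E
```

```text
time: 5.78
position: [0.5952, 0.1472, 0.0594]
tool_rot: [-0.532, 0.466, -0.466, 0.532]
ft_force: [1.0, 0.2, -2.2]
grip_width: 0.0174
t 5.78 pos [0.5952 0.1472 0.0594] q [ 0.0604  0.7395  1.5874 -0.      0.8145 -0.0709] F [ 1.0184  0.2225 -2.2382] w 0.0174
x [ 0.1309 -0.9914  0.    ] y [ 0.0001  0.     -1.    ] z [0.9914 0.1309 0.0001] zyaw 7.522507994236444
turn(tool,deg) [-0.0074  0.3605  0.0006] shift in current tool [ 0.0021  0.0004 -0.0005] in target tool [ 0.0021  0.0004 -0.0004]
```

```bash
python3 -m crank '[[[0,0,0,0,-0.003,0,10],[0,0,0,0,-0.01,0,10],[0,0,0,0,-0.018,0,10],[0,0,0,0,-0.02,0,10],[0,0,0,0,-0.011,0,10]]]'
python3 - <<'E'
from h import *
rep([.54,-.02,.122],-.07)
p=robot.camera('scene'); save(p,'s3'); cv2.imwrite('pics/s3z.png',cv2.resize(cv2.cvtColor(p['img'][150:270,210:340],cv2.COLOR_RGB2BGR),None,fx=5,fy=5))
E
```

```text
time: 6.4
position: [0.596, 0.1472, 0.1239]
tool_rot: [-0.531, 0.465, -0.467, 0.533]
ft_force: [0.1, -0.2, -3.0]
grip_width: 0.0178
t 6.4 pos [0.596  0.1472 0.1239] q [ 0.0604  0.6447  1.5555 -0.      0.9382 -0.0709] F [ 0.1481 -0.2122 -3.0185] w 0.0178
x [ 0.131  -0.9914  0.0002] y [ 0.0031  0.0002 -1.    ] z [0.9914 0.131  0.0031] zyaw 7.524654206450533
turn(tool,deg) [-0.1795 11.5353 -0.0047] shift in current tool [ 0.1585  0.0017 -0.0774] in target tool [ 0.1707  0.0019 -0.0441]
```

View pics/s3z.png

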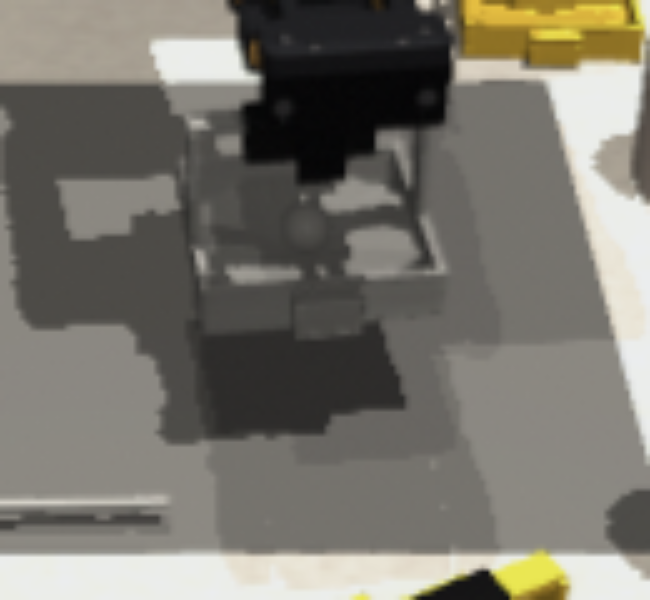

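```bash
python3 - <<'E'
from fit import *
a=lambda u,v:(u/5+210-.4,v/5+150-.4)
for z in (.0605,.0645,.0685):
  obs=[('scene',[0,0,.016],a(308,228)),('scene',[.055,-.055,.024],a(201,280)),('scene',[.055,.055,.024],a(445,270)),
('scene',[.067,-.015,.022],a(293,299)),('scene',[.067,.015,.022],a(364,293)),('scene',[.067,-.015,.002],a(296,339)),('scene',[.055,-.055,.0],a(206,333)),('scene',[.055,.055,.0],a(441,316))]
  x,f=fit(obs,[.6,.14,.12],z); print(z,x,(f**2).sum(),'\n',f if z==.0645 else '')
E
```

```text
0.0605 [0.5873 0.1448 0.103 ] 5.397525890511883 
 
0.0645 [0.5925 0.1445 0.1038] 5.805060022396258 
 [[-0.0382 -0.953 ]
 [ 0.0896  1.4251]
 [ 0.3802  0.139 ]
 [ 0.3502  0.4036]
 [-0.321   0.6863]
 [-0.3553 -0.4286]
 [-0.736  -0.6092]
 [ 0.5725 -0.5316]]
0.0685 [0.5977 0.1442 0.1043] 6.569743661030623
```

```bash
python3 - <<'E'
from h import *
rep([.546,-.112,.123],-.07)
E
python3 -m crank '[[[0,2,0,0,0,0,10],[0,3.5,0,0,0,0,10],[0,4,0,0,0,0,10],[0,2,0,0.008,0,-0.001,10],[0,0,0,0.018,0,-0.002,10]]]'
python3 - <<'E'
from h import *
rep([.546,-.112,.123],-.07)
E
```

```text
t 6.45 pos [0.5965 0.1473 0.1249] q [ 0.0605  0.6434  1.5547  0.      0.9387 -0.0709] F [ 0.6981  0.545  -3.5906] w 0.0174
x [ 0.131  -0.9914  0.0003] y [ 0.0047  0.0003 -1.    ] z [0.9914 0.131  0.0047] zyaw 7.525690620016746
turn(tool,deg) [-0.2712 11.5363 -0.0092] shift in current tool [ 0.2505  0.0015 -0.084 ] in target tool [ 0.2622  0.0019 -0.0322]
time: 7.08
position: [0.5901, 0.1209, 0.121]
tool_rot: [-0.483, 0.517, -0.517, 0.482]
ft_force: [-0.2, -0.5, -4.4]
grip_width: 0.017
t 7.08 pos [0.5901 0.1209 0.121 ] q [ 0.0168  0.6376  1.5846 -0.0003  0.9203  0.0851] F [-0.1992 -0.4664 -4.4453] w 0.017
x [-0.068  -0.9977  0.0003] y [-0.0009 -0.0002 -1.    ] z [ 0.9977 -0.068  -0.0009] zyaw -3.9016820906443384
turn(tool,deg) [0.0491 0.109  0.0172] shift in current tool [ 0.2353 -0.0019 -0.0282] in target tool [ 0.2354 -0.002  -0.0277]
```

```bash
python3 -m crank '[[[0,0,0,0.025,0,-0.004,10],[0,0,0,0.032,0,-0.004,10],[0,0,0,0.035,0,-0.004,10],[0,0,0,0.03,0,-0.004,10],[0,0,0,0.025,0,-0.004,10]]]'
python3 -m crank '[[[0,0,0,0.02,0,-0.003,10],[0,0,0,0.015,0,-0.002,10],[0,0,0,0.01,0,-0.001,10],[0,0,0,0.005,0,0,10],[0,0,0,0,0,0,10]]]'
python3 - <<'E'
from h import *
rep([.546,-.112,.123],-.07)
p=robot.camera('scene'); save(p,'s4'); cv2.imwrite('pics/s4z.png',cv2.resize(cv2.cvtColor(p['img'][130:250,80:240],cv2.COLOR_RGB2BGR),None,fx=5,fy=5,interpolation=cv2.INTER_CUBIC))
print(robot.spot_in(p,'plunger_tip'))
p=robot.camera('wrist'); save(p,'w4')
p=robot.camera('side'); save(p,'side4'); cv2.imwrite('pics/side4z.png',cv2.resize(cv2.cvtColor(p['img'][180:300,280:440],cv2.COLOR_RGB2BGR),None,fx=5,fy=5,interpolation=cv2.INTER_CUBIC))
E
```

```text
time: 7.7
position: [0.5595, -0.0264, 0.1215]
tool_rot: [-0.482, 0.517, -0.517, 0.482]
ft_force: [-0.2, 0.2, -4.7]
grip_width: 0.0176
time: 8.32
position: [0.5511, -0.0733, 0.1216]
tool_rot: [0.482, -0.517, 0.517, -0.482]
ft_force: [-0.6, 0.2, -4.1]
grip_width: 0.0174
t 8.32 pos [ 0.5511 -0.0733  0.1216] q [-0.3333  0.5879  1.7048  0.0002  0.8488 -0.264 ] F [-0.551   0.1871 -4.058 ] w 0.0174
x [-0.0694 -0.9976 -0.0001] y [ 0.0002  0.0001 -1.    ] z [ 0.9976 -0.0694  0.0002] zyaw -3.9768324226469267
turn(tool,deg) [-0.011   0.0339 -0.0078] shift in current tool [ 0.039  -0.0014 -0.0024] in target tool [ 0.039  -0.0014 -0.0024]
[]
```

View pics/s4z.png

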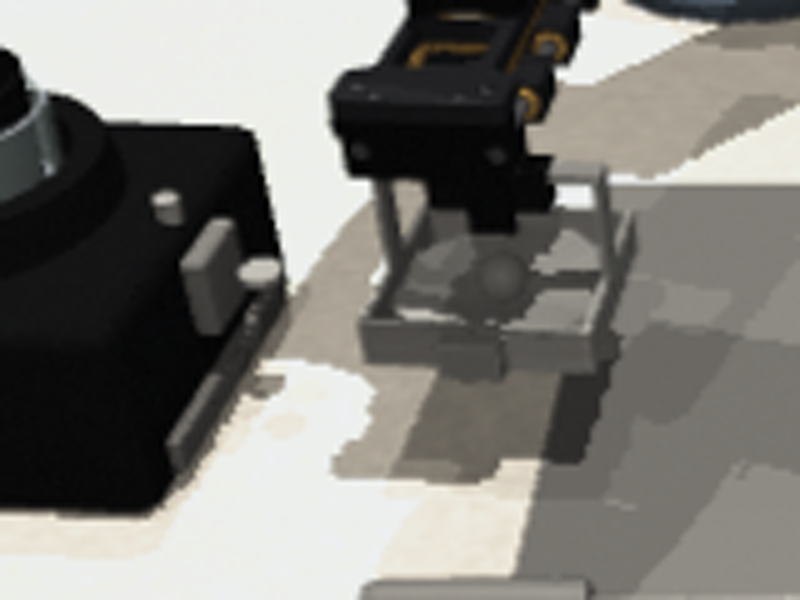

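View pics/w4.png

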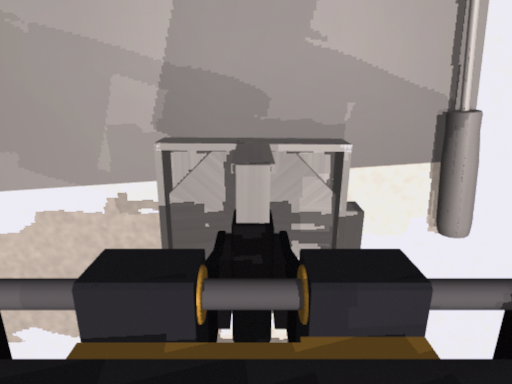

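View pics/side4z.png

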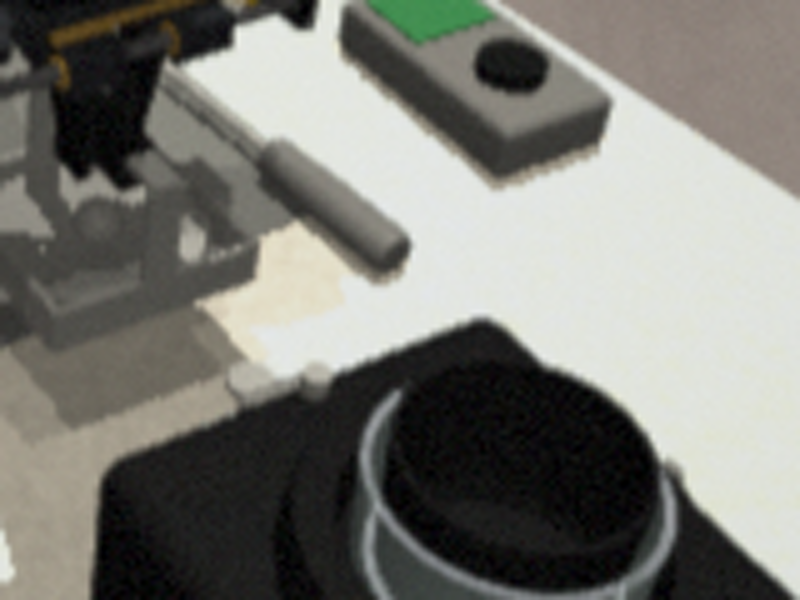

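```bash
python3 - <<'E'
from fit import *
from h import *
g=lambda u,v:(u/5+80-.4,v/5+130-.4)
for n,u,v in [('near top',172,432),('near bot outer',180,470),('far top outer',283,285),('far bot?',288,300),('nearouter top',182,438),('pad face',264,273),('pad left',245,268),('pad bottom',262,288),('pad top',260,257),('sleeve br',212,335),('sleeve tl',220,215),('sleeve tr',236,230)]:
    print(n,[ray('scene',*g(u,v),z) for z in (0.0,.02,.04,.075,.097)])
a=g
# dish fit in air
for z in (.058,.062,.066):
  obs=[('scene',[0,0,.016],a(502,275)),('scene',[.055,-.055,.024],a(362,324)),('scene',[.055,.055,.024],a(612,333)),
('scene',[.067,-.015,.002],a(442,374)),('scene',[.067,.015,.002],a(502,380)),('scene',[.055,-.055,.0],a(364,362)),('scene',[.055,.055,.0],a(608,372))]
  x,f=fit(obs,[.55,-.075,-.07],z); print(z,x,(f**2).sum(),'\n',f if z==.062 else '')
E
```

```text
near top [array([ 0.57  , -0.2512,  0.    ]), array([ 0.5955, -0.2387,  0.02  ]), array([ 0.621 , -0.2262,  0.04  ]), array([ 0.6656, -0.2043,  0.075 ]), array([ 0.6936, -0.1905,  0.097 ])]
near bot outer [array([ 0.6003, -0.2376,  0.    ]), array([ 0.6248, -0.2256,  0.02  ]), array([ 0.6492, -0.2135,  0.04  ]), array([ 0.692 , -0.1925,  0.075 ]), array([ 0.7189, -0.1792,  0.097 ])]
far top outer [array([ 0.4362, -0.2308,  0.    ]), array([ 0.4662, -0.2189,  0.02  ]), array([ 0.4963, -0.2071,  0.04  ]), array([ 0.5489, -0.1865,  0.075 ]), array([ 0.582 , -0.1735,  0.097 ])]
far bot? [array([ 0.4513, -0.2239,  0.    ]), array([ 0.4809, -0.2123,  0.02  ]), array([ 0.5104, -0.2007,  0.04  ]), array([ 0.5622, -0.1805,  0.075 ]), array([ 0.5947, -0.1678,  0.097 ])]
nearouter top [array([ 0.575 , -0.2446,  0.    ]), array([ 0.6003, -0.2323,  0.02  ]), array([ 0.6256, -0.22  ,  0.04  ]), array([ 0.6699, -0.1985,  0.075 ]), array([ 0.6977, -0.185 ,  0.097 ])]
pad face [array([ 0.4237, -0.245 ,  0.    ]), array([ 0.4542, -0.2327,  0.02  ]), array([ 0.4847, -0.2204,  0.04  ]), array([ 0.5381, 
[... 791 characters left out ...]
.6227, -0.1949,  0.097 ])]
sleeve tl [array([ 0.3601, -0.289 ,  0.    ]), array([ 0.3928, -0.2752,  0.02  ]), array([ 0.4254, -0.2614,  0.04  ]), array([ 0.4826, -0.2372,  0.075 ]), array([ 0.5186, -0.222 ,  0.097 ])]
sleeve tr [array([ 0.3772, -0.2744,  0.    ]), array([ 0.4093, -0.2611,  0.02  ]), array([ 0.4413, -0.2478,  0.04  ]), array([ 0.4975, -0.2245,  0.075 ]), array([ 0.5328, -0.2099,  0.097 ])]
0.058 [ 0.5403 -0.0788 -0.0593] 26.287113706771976 
 
0.062 [ 0.5459 -0.0772 -0.0585] 23.491102719952327 
 [[ 0.5606  0.0866]
 [-0.4088 -0.2722]
 [-3.8601 -0.7124]
 [ 0.4448  0.864 ]
 [ 1.1043  0.0538]
 [ 0.8484  0.4198]
 [-2.1031 -0.1847]]
0.066 [ 0.5515 -0.0755 -0.0578] 21.064449143206875
```

```bash
python3 -m crank '[[[0,0,0,0.012,0,-0.001,10],[0,0,0,0.018,0,-0.001,10],[0,0,0,0.015,0,0,10],[0,0,0,0.008,0,0,10],[0,0,0,0.003,0,0,10]]]'
python3 - <<'E'
from h import *
rep([.5432,-.151,.122],-.07)
E
python3 -m crank '[[[0,0,0,0.003,0,0,10],[0,0,0,0.003,0,0,10],[0,0,0,0.003,0,0,10],[0,0,0,0.002,0,0,10],[0,0,0,0,0,0,10]]]'
python3 - <<'E'
from h import *
rep([.5432,-.151,.122],-.07)
p=robot.camera('scene'); save(p,'s5'); cv2.imwrite('pics/s5z.png',cv2.resize(cv2.cvtColor(p['img'][130:250,60:220],cv2.COLOR_RGB2BGR),None,fx=5,fy=5,interpolation=cv2.INTER_CUBIC))
rep()
E
```

```text
time: 9.15
position: [0.545, -0.1297, 0.1216]
tool_rot: [-0.482, 0.518, -0.517, 0.482]
ft_force: [0.2, 1.0, -3.2]
grip_width: 0.0175
t 9.15 pos [ 0.545  -0.1297  0.1216] q [-0.4335  0.5923  1.6938  0.001   0.8556 -0.3631] F [ 0.2443  1.0346 -3.1674] w 0.0175
x [-0.071  -0.9975 -0.0007] y [ 0.0003  0.0007 -1.    ] z [ 0.9975 -0.071   0.0002] zyaw -4.074161515623286
turn(tool,deg) [-0.013  -0.0635 -0.0425] shift in current tool [ 0.0214 -0.0004 -0.0003] in target tool [ 0.0214 -0.0004 -0.0004]
time: 9.78
position: [0.5443, -0.1398, 0.1216]
tool_rot: [-0.482, 0.517, -0.517, 0.482]
ft_force: [1.1, 3.5, -2.4]
grip_width: 0.0177
t 9.78 pos [ 0.5443 -0.1398  0.1216] q [-0.4505  0.5941  1.6893  0.0005  0.8585 -0.3812] F [ 1.076   3.504  -2.4246] w 0.0177
x [-0.0696 -0.9976 -0.0005] y [-0.0001  0.0005 -1.    ] z [ 0.9976 -0.0696 -0.0001] zyaw -3.9881549782089714
turn(tool,deg) [ 0.0065  0.0225 -0.0261] shift in current tool [ 0.0112 -0.0004 -0.0003] in target tool [ 0.0112 -0.0004 -0.0003]
t 9.82 pos [ 0.5442 -0.1397  0.1216] q [-0.4504  0.5941  1.6894  0.0004  0.8585 -0.3812] F [ 0.844   3.0825 -1.7988] w 0.0178
x [-0.0694 -0.9976 -0.0004] y [-0.0001  0.0004 -1.    ] z [ 0.9976 -0.0694 -0.0002] zyaw -3.9790407740363554
```

View pics/s5z.png

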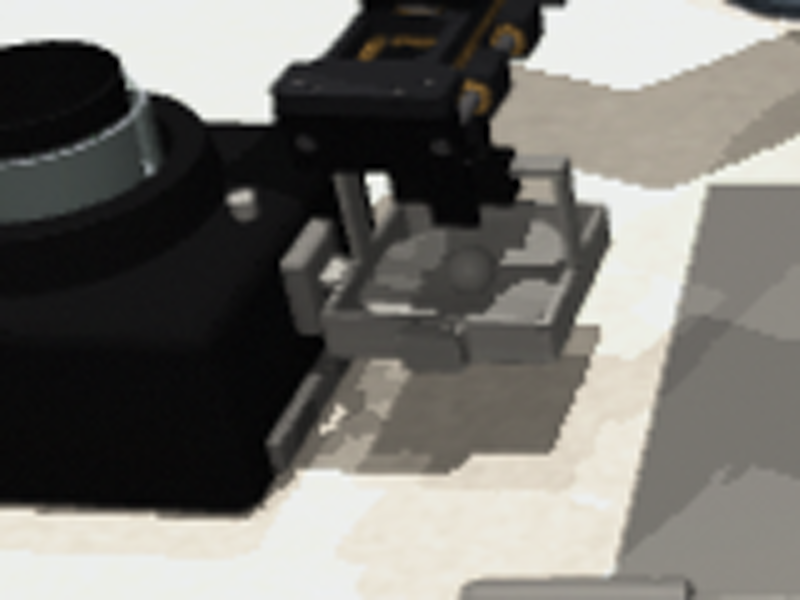

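```bash
python3 -m crank '[[[0,0,0,0.001,0,0,10],[0,0,0,0.001,0,0,10],[0,0,0,0,0,0,10],[0,0,0,0,0,0,10],[0,0,0,0,0,0,10]]]'
python3 - <<'E'
from h import *
F=[]
for i in range(6):
    p=robot.camera('scene'); F.append(robot.get_obs()['ft_force'])
print(np.array(F),np.mean(F,0)); rep()
save(p,'s6'); cv2.imwrite('pics/s6z.png',cv2.resize(cv2.cvtColor(p['img'][160:220,100:200],cv2.COLOR_RGB2BGR),None,fx=8,fy=8,interpolation=cv2.INTER_CUBIC))
E
```

```text
time: 10.45
position: [0.5441, -0.1418, 0.1216]
tool_rot: [-0.482, 0.517, -0.517, 0.482]
ft_force: [0.8, 5.1, -0.2]
grip_width: 0.0176
[[ 0.4817  5.5057 -0.4561]
 [ 0.9397  5.1879 -0.8259]
 [ 0.7239  4.3587 -0.4325]
 [ 0.8043  4.6923 -0.7158]
 [ 1.4231  5.3666  0.3974]
 [ 0.4086  5.5186 -0.2547]] [ 0.7969  5.105  -0.3813]
t 10.75 pos [ 0.5441 -0.1418  0.1216] q [-0.4539  0.5945  1.6884  0.0003  0.859  -0.3845] F [ 0.4086  5.5186 -0.2547] w 0.0177
x [-0.0695 -0.9976 -0.0003] y [-0.0001  0.0003 -1.    ] z [ 0.9976 -0.0695 -0.0001] zyaw -3.9832681565006385
```

View pics/s6z.png

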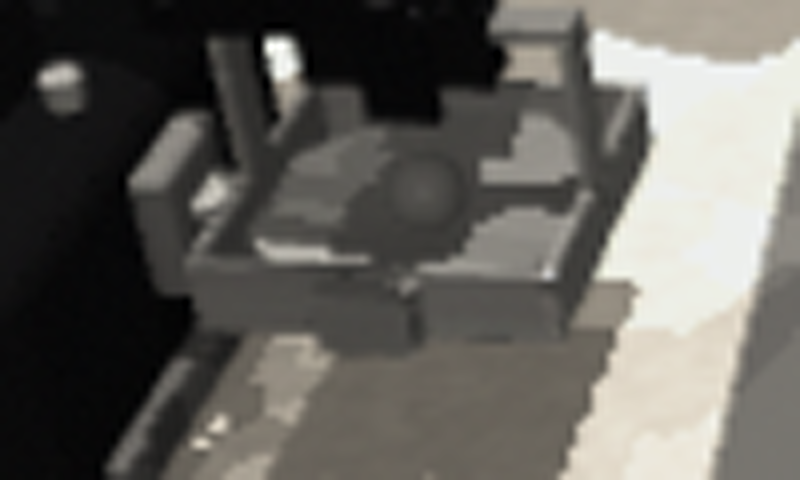

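```bash
python3 -m crank '[[[0,0,0,-0.003,0,0,10],[0,0,0,-0.009,0,0,10],[0,0,0,-0.018,0,0,10],[0,0,0,-0.02,0,0,10],[0,0,0,-0.018,0,0,10]]]'
python3 -m crank '[[[0,0,0,-0.01,0,0,10],[0,0,0,-0.003,0,0,10],[0,0,0,0,0,0,10],[0,0,0,0,0,0,10],[0,2,0,0,0,0,10]]]'
python3 - <<'E'
from h import *
F=[]
for i in range(3):
    p=robot.camera('scene'); F.append(robot.get_obs()['ft_force'])
print(np.mean(F,0)); rep()
save(p,'s7'); cv2.imwrite('pics/s7z.png',cv2.resize(cv2.cvtColor(p['img'][130:250,80:240],cv2.COLOR_RGB2BGR),None,fx=5,fy=5,interpolation=cv2.INTER_CUBIC))
E
```

```text
time: 11.38
position: [0.5488, -0.0726, 0.1215]
tool_rot: [-0.483, 0.517, -0.517, 0.482]
ft_force: [-0.4, 0.2, -4.0]
grip_width: 0.0176
time: 12.0
position: [0.5498, -0.0618, 0.1216]
tool_rot: [0.473, -0.526, 0.526, -0.473]
ft_force: [0.3, 0.2, -3.7]
grip_width: 0.0176
[-0.1202  0.1514 -3.7911]
t 12.15 pos [ 0.5497 -0.0616  0.1215] q [-0.3135  0.5852  1.7117 -0.0001  0.8448 -0.2084] F [ 0.0684 -0.3708 -3.3754] w 0.0177
x [-0.1049 -0.9945  0.    ] y [-0.0001 -0.     -1.    ] z [ 0.9945 -0.1049 -0.0001] zyaw -6.023537746911142
```

View pics/s7z.png

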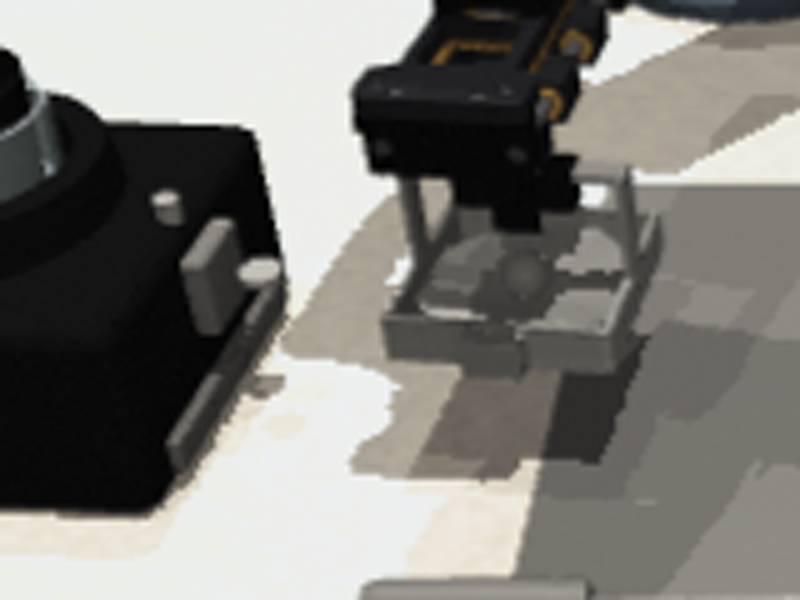

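```bash
python3 -m crank '[[[0,3,0,0,0,0,10],[0,6,0,0,0,0,10],[0,9,0,0,0,0,10],[0,9,0,0,0,0,10],[0,9,0,0,0,0,10]]]'
python3 -m crank '[[[0,9,0,0,0,0,10],[0,9,0,0,0,0,10],[0,9,0,0,0,0,10],[0,8,0,0,0,0,10],[0,6,0,0,0,0,10]]]'
python3 -m crank '[[[0,5,0,0,0,0,10],[0,3.5,0,0,0,0,10],[0,2,0,0,0,0,10],[0,0.5,0,0,0,0,10],[0,0,0,0,0,0,10]]]'
python3 - <<'E'
from h import *
rep([.5475,-.09,.122],-.07-np.pi/2)
p=robot.camera('scene')
save(p,'s8'); cv2.imwrite('pics/s8z.png',cv2.resize(cv2.cvtColor(p['img'][130:250,80:240],cv2.COLOR_RGB2BGR),None,fx=5,fy=5,interpolation=cv2.INTER_CUBIC))
print(robot.spot_in(p,'plunger_tip'))
p=robot.camera('wrist'); save(p,'w8')
print(robot.spot_in(p,'plunger_tip'))
E
```

```text
time: 12.78
position: [0.5498, -0.0614, 0.1215]
tool_rot: [0.286, -0.647, 0.647, -0.286]
ft_force: [0.5, 0.2, -3.0]
grip_width: 0.0176
time: 13.4
position: [0.5498, -0.0614, 0.1216]
tool_rot: [0.042, -0.706, 0.706, -0.042]
ft_force: [-0.3, 0.3, -4.5]
grip_width: 0.0172
time: 14.02
position: [0.5498, -0.0613, 0.1216]
tool_rot: [-0.024, -0.707, 0.707, 0.024]
ft_force: [1.1, 0.9, -3.9]
grip_width: 0.0175
t 14.03 pos [ 0.5498 -0.0613  0.1216] q [-0.313   0.5851  1.7117 -0.      0.8448  1.3269] F [ 1.1114  0.8999 -3.858 ] w 0.0175
x [-0.9976  0.0691 -0.    ] y [ 0. -0. -1.] z [-0.0691 -0.9976  0.    ] zyaw -93.96178825267502
turn(tool,deg) [-0.0002  0.0489 -0.0007] shift in current tool [ 0.0003 -0.0004  0.0288] in target tool [ 0.0003 -0.0004  0.0288]
[]
[{'at': [214.6, 471.2], 'conf': 0.65}]
```

View pics/s8z.png

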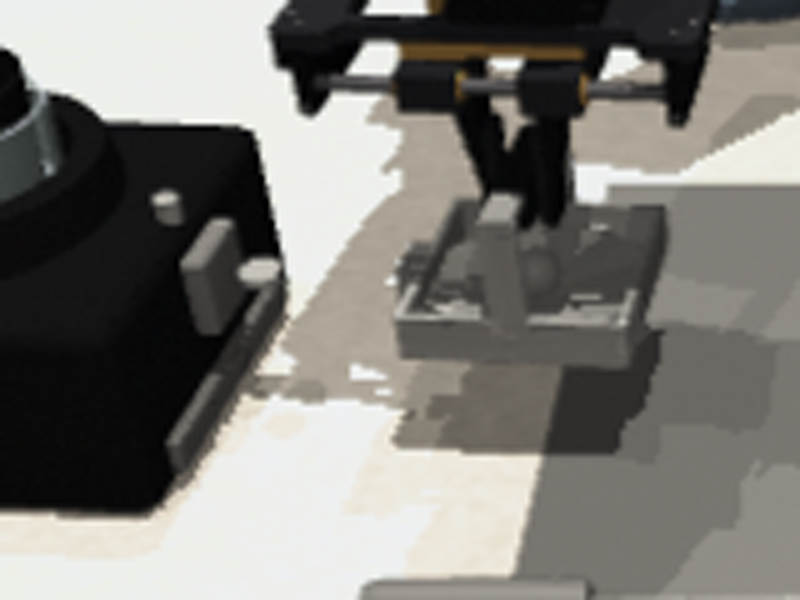

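View pics/w8.png

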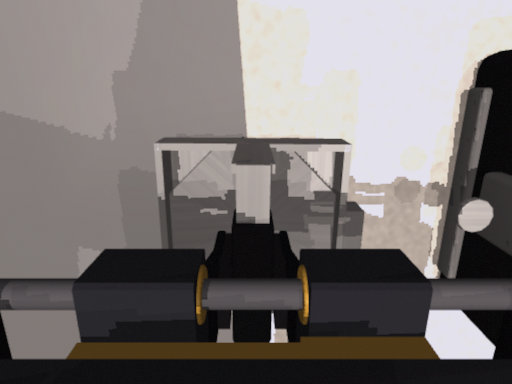

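```bash
python3 - <<'E'
import cv2
a=cv2.imread('pics/w8.png')
cv2.imwrite('pics/w8z.png',cv2.resize(a[120:280,330:512],None,fx=4.3,fy=4.3,interpolation=cv2.INTER_CUBIC))
E
cat >> h.py <<'E'
T=np.array([[0.0003,0.956,0.2935,-0.081],[-0.0005,-0.2935,0.956,-0.1541],[1,-0.0004,0.0004,-0.0009],[0,0,0,1]]);K=np.array([[342.4936,0,251.931],[0,342.4936,193.0877],[0,0,1]])
def rz(u,v,z):
    o,R=st(); d=R@(T[:3,:3]@np.linalg.inv(K)@[u,v,1]); c=R@T[:3,3]+o['position']; return c+d*(z-c[2])/d[2]
def pw(X):
    o,R=st(); Xt=R.T@(np.array(X)-o['position']); Xc=T[:3,:3].T@(Xt-T[:3,3]); u=K@Xc; return u[:2]/u[2]
E
python3 - <<'E'
from h import *
o,R=st()
for u,v in [(471,215),(475,215)]:
    P=rz(u,v,.075); print(P, R.T@(P-o['position']))
for off in (0,.003,-.003):
  c=o['position']*[1,1,0]+R[:,0]*off+[0,0,.0622]
  def d(l): return c+R[:,2]*l[0]-R[:,0]*l[1]+np.array([0,0,l[2]])
  print(off,'wall corners',pw(d([-.055,.055,.024])),pw(d([.055,.055,.024])),'lug top +y',pw(d([.067,.015,.022])),pw(d([.067,.015,.002])),'bar end',pw(d([0,.055,.082])))
E
```

```text
[ 0.5454 -0.1974  0.075 ] [-0.005   0.0466  0.1362]
[ 0.5452 -0.1999  0.075 ] [-0.005   0.0466  0.1387]
0 wall corners [153.5926 137.3273] [353.1959 137.2605] lug top +y [366.686  204.7261] [356.7665 194.6474] bar end [254.0951 157.8224]
0.003 wall corners [154.0509 142.7669] [352.7273 142.6991] lug top +y [366.1905 209.5073] [356.3529 199.0574] bar end [254.0832 165.3745]
-0.003 wall corners [153.13   131.8367] [353.6688 131.7709] lug top +y [367.1858 199.9033] [357.1834 190.2022] bar end [254.1071 150.1699]
```

View pics/w8z.png

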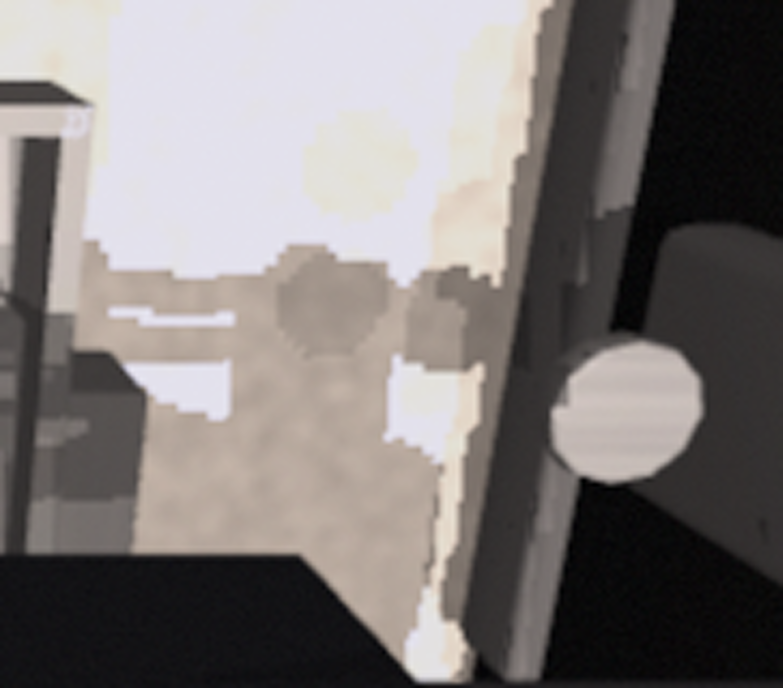

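```bash
python3 - <<'E'
from fit import *
from h import *
g=lambda u,v:(u/5+80-.4,v/5+130-.4)
for z in (0.,.02,.03,.04,.05,.06,.07):
    print(z,'near: scene',ray('scene',*g(178,436),z)[:2],'wrist outer',rz(478,92,z)[:2],rz(487,92,z)[:2],'| far: scene',ray('scene',*g(284,290),z)[:2],'wrist',rz(441,275,z)[:2],rz(454,277,z)[:2])
E
```

```text
0.0 near: scene [ 0.5733 -0.2471] wrist outer [ 0.6155 -0.24  ] [ 0.615 -0.247] | far: scene [ 0.4413 -0.2288] wrist [ 0.4566 -0.2262] [ 0.4537 -0.2382]
0.02 near: scene [ 0.5987 -0.2347] wrist outer [ 0.6166 -0.2274] [ 0.6162 -0.2338] | far: scene [ 0.4712 -0.2171] wrist [ 0.4692 -0.2146] [ 0.4665 -0.2257]
0.03 near: scene [ 0.6114 -0.2286] wrist outer [ 0.6172 -0.2211] [ 0.6167 -0.2273] | far: scene [ 0.4861 -0.2112] wrist [ 0.4755 -0.2088] [ 0.4729 -0.2195]
0.04 near: scene [ 0.6241 -0.2224] wrist outer [ 0.6177 -0.2148] [ 0.6173 -0.2207] | far: scene [ 0.5011 -0.2053] wrist [ 0.4818 -0.203 ] [ 0.4793 -0.2132]
0.05 near: scene [ 0.6368 -0.2162] wrist outer [ 0.6183 -0.2085] [ 0.6179 -0.2141] | far: scene [ 0.516  -0.1995] wrist [ 0.4881 -0.1972] [ 0.4858 -0.207 ]
0.06 near: scene [ 0.6494 -0.21  ] wrist outer [ 0.6188 -0.2021] [ 0.6184 -0.2076] | far: scene [ 0.531  -0.1936] wrist [ 0.4945 -0.1913] [ 0.4922 -0.2007]
0.07 near: scene [ 0.6621 -0.2038] wrist outer [ 0.6194 -0.1958] [ 0.619 -0.201] | far: scene [ 0.5459 -0.1877] wrist [ 0.5008 -0.1855] [ 0.4986 -0.1945]
```

View pics/s8.png

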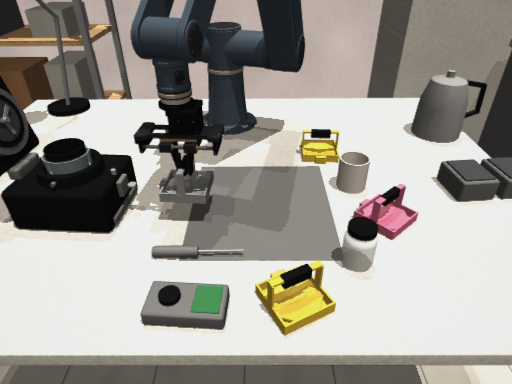

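```bash
python3 - <<'E'
from fit import *
a=lambda u,v:(u/8+100-.44,v/8+160-.44)
for z in (.055,.0585,.0622,.066):
  obs=[('scene',[0,0,.016],a(427,192)),('scene',[.055,-.055,.024],a(190,262)),('scene',[.055,.055,.024],a(560,280)),
('scene',[.055,-.055,.0],a(197,325)),('scene',[.055,.055,.0],a(563,337)),('scene',[-.055,.055,.024],a(648,93))]
  x,f=fit(obs,[.55,-.145,-.07],z); print(z,x,(f**2).sum(),'\n',f if z==.0622 else '')
E
```

```text
0.055 [ 0.5293 -0.1489 -0.0822] 5.008971233838261 
 
0.0585 [ 0.5343 -0.1472 -0.0816] 4.6580637036209485 
 
0.0622 [ 0.5396 -0.1455 -0.0807] 4.650651331537986 
 [[ 0.5374 -0.1958]
 [-0.3869  0.0546]
 [-0.9103 -0.2636]
 [ 0.8152  0.4372]
 [ 0.1152  0.9144]
 [-0.1618 -1.2416]]
0.066 [ 0.5451 -0.1437 -0.0795] 5.055363622601564
```

```bash
python3 - <<'E'
from fit import *
from h import *
th=np.linspace(0,2*np.pi,40)
ya=np.array([.0695,.9976,0]);xa=np.array([.9976,-.0695,0])
for yf in (-.185,-.19,-.195,-.2):
  for t in (0,.006,.012):
    c=np.array([.544,yf,.075])-ya*t
    P=np.array([c+.011*(np.cos(a)*xa+np.sin(a)*np.array([0,0,1])) for a in th])
    w=(np.array([pw(p) for p in P])-[330,120]+.4)*4.3; s=(proj('scene',P)-[80,130]+.4)*5
    print(yf,t,'wrist u',w[:,0].min().round(),w[:,0].max().round(),'v',w[:,1].min().round(),w[:,1].max().round(),'scene u',s[:,0].min().round(),s[:,0].max().round(),'v',s[:,1].min().round(),s[:,1].max().round())
import cv2
a=cv2.imread('pics/s8.png'); cv2.imwrite('pics/zz.png',cv2.resize(a[165:205,110:150],None,fx=14,fy=14,interpolation=cv2.INTER_NEAREST))
a=cv2.imread('pics/w8.png'); cv2.imwrite('pics/zw.png',cv2.resize(a[185:245,440:512],None,fx=9,fy=9,interpolation=cv2.INTER_NEAREST))
E
```

```text
-0.185 0 wrist u 479.0 567.0 v 349.0 501.0 scene u 280.0 297.0 v 257.0 302.0
-0.185 0.006 wrist u 518.0 610.0 v 349.0 500.0 scene u 268.0 285.0 v 257.0 301.0
-0.185 0.012 wrist u 557.0 654.0 v 349.0 500.0 scene u 256.0 274.0 v 256.0 301.0
-0.19 0 wrist u 512.0 603.0 v 347.0 498.0 scene u 270.0 287.0 v 257.0 302.0
-0.19 0.006 wrist u 551.0 647.0 v 347.0 498.0 scene u 258.0 275.0 v 257.0 301.0
-0.19 0.012 wrist u 590.0 690.0 v 347.0 498.0 scene u 246.0 264.0 v 257.0 301.0
-0.195 0 wrist u 545.0 640.0 v 345.0 496.0 scene u 260.0 277.0 v 257.0 302.0
-0.195 0.006 wrist u 584.0 683.0 v 345.0 496.0 scene u 248.0 265.0 v 257.0 301.0
-0.195 0.012 wrist u 623.0 727.0 v 345.0 496.0 scene u 236.0 254.0 v 257.0 301.0
-0.2 0 wrist u 578.0 676.0 v 342.0 494.0 scene u 249.0 267.0 v 257.0 302.0
-0.2 0.006 wrist u 617.0 720.0 v 342.0 494.0 scene u 238.0 255.0 v 257.0 301.0
-0.2 0.012 wrist u 656.0 763.0 v 342.0 494.0 scene u 226.0 244.0 v 257.0 301.0
```

View pics/zz.png

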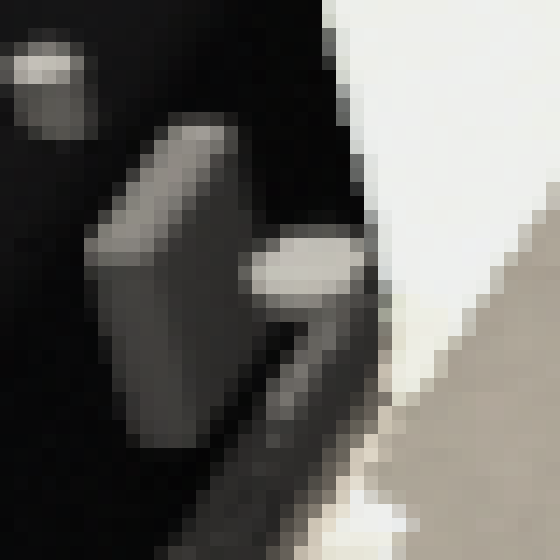

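View pics/zw.png

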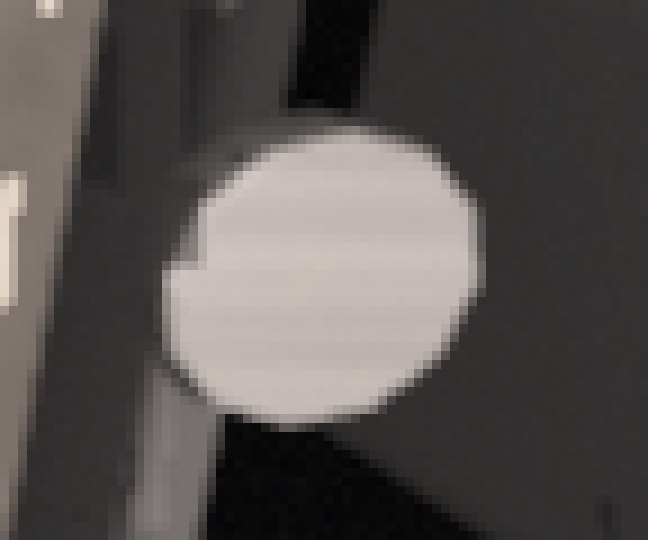

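```bash
python3 -m crank '[[[0,0,0,-0.002,0,0.006,10],[0,0,0,-0.003,0,0.012,10],[0,0,0,-0.002,0,0.014,10],[0,0,0,-0.001,0,0.012,10],[0,0,0,0,0,0.006,10]]]'
python3 -m crank '[[[0,0,0,0,0,0.002,10],[0,0,0,0,0,0,10],[0,0,0,0,0,0,10],[0,0,0,0,0,0,10],[0,0,0,0,0,0,10]]]'
python3 - <<'E'
from h import *
rep()
p=robot.camera('scene');  cv2.imwrite('pics/s9z.png',cv2.resize(cv2.cvtColor(p['img'][150:220,100:200],cv2.COLOR_RGB2BGR),None,fx=7,fy=7,interpolation=cv2.INTER_CUBIC))
p=robot.camera('wrist'); cv2.imwrite('pics/w9z.png',cv2.resize(cv2.cvtColor(p['img'][120:280,330:512],cv2.COLOR_RGB2BGR),None,fx=4.3,fy=4.3,interpolation=cv2.INTER_CUBIC))
F=[]
for i in range(4): robot.camera('side'); F.append(robot.get_obs()['ft_force'])
print(np.mean(F,0))
E
```

```text
time: 14.85
position: [0.5544, -0.113, 0.1215]
tool_rot: [-0.025, -0.707, 0.707, 0.025]
ft_force: [-0.5, -0.1, -3.6]
grip_width: 0.0172
time: 15.48
position: [0.5542, -0.1134, 0.1216]
tool_rot: [0.024, 0.707, -0.707, -0.024]
ft_force: [0.2, 0.2, -3.5]
grip_width: 0.0172
t 15.47 pos [ 0.5542 -0.1134  0.1216] q [-0.3994  0.5978  1.68    0.      0.8638  1.2404] F [ 0.209   0.2228 -3.4905] w 0.0172
x [-0.9976  0.069   0.    ] y [-0.  0. -1.] z [-0.069  -0.9976 -0.    ] zyaw -93.95741700772192
[ 0.0598 -0.0041 -3.9141]
```

View pics/s9z.png

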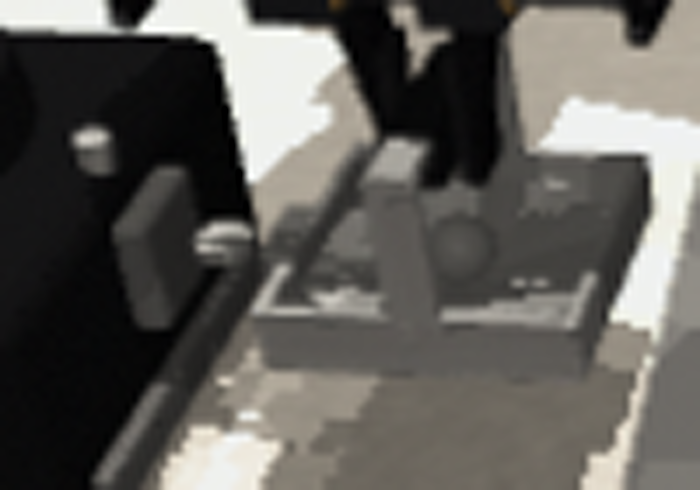

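View pics/w9z.png

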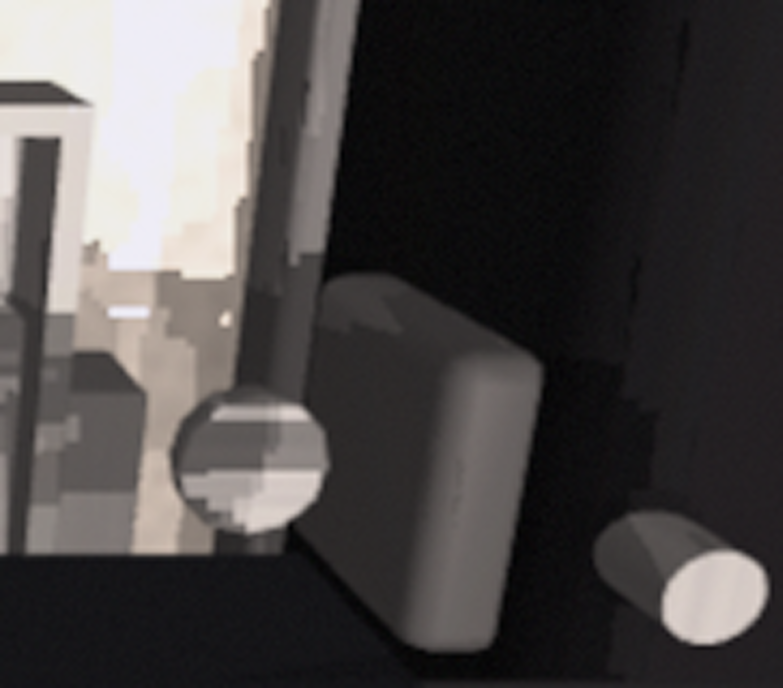

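```bash
python3 - <<'E'
from fit import *
from h import *
o,R=st()
q=lambda u,v:(u/4.3+330-.4,v/4.3+120-.4)
P=rz(*q(147,395),.0842);print('lug +y top corner tool',R.T@(P-o['position']))
P=rz(*q(116,352),.0642);print('lug +y bot corner tool',R.T@(P-o['position']))
th=np.linspace(0,2*np.pi,60)
ya=np.array([.0695,.9976,0]);xa=np.array([.9976,-.0695,0])
for x in (.540,.543,.546,.549):
 for yf in (-.188,-.192):
  L=[]
  for t in (0,.008):
    c=np.array([x,yf,.075])-ya*t
    P=np.array([c+.011*(np.cos(a)*xa+np.sin(a)*np.array([0,0,1])) for a in th])
    w=(np.array([pw(p) for p in P])-[330,120]+.4)*4.3
    L+=[w.min(0).round(),w.max(0).round()]
  print(x,yf,L,'tool',R.T@(np.array([x,yf,.075])-o['position']))
E
```

```text
lug +y top corner tool [-0.0108  0.0374  0.0657]
lug +y bot corner tool [-0.0103  0.0574  0.0673]
0.54 -0.188 [array([154., 424.]), array([206., 574.]), array([206., 424.]), array([263., 574.])] tool [0.009  0.0466 0.0752]
0.54 -0.192 [array([180., 423.]), array([235., 572.]), array([231., 423.]), array([291., 572.])] tool [0.0087 0.0466 0.0792]
0.543 -0.188 [array([155., 406.]), array([207., 556.]), array([206., 406.]), array([264., 556.])] tool [0.006  0.0466 0.075 ]
0.543 -0.192 [array([181., 404.]), array([235., 554.]), array([232., 404.]), array([293., 554.])] tool [0.0057 0.0466 0.0789]
0.546 -0.188 [array([155., 386.]), array([208., 537.]), array([207., 386.]), array([265., 537.])] tool [0.003  0.0466 0.0747]
0.546 -0.192 [array([181., 385.]), array([236., 535.]), array([233., 385.]), array([294., 535.])] tool [0.0027 0.0466 0.0787]
0.549 -0.188 [array([156., 367.]), array([208., 518.]), array([208., 367.]), array([266., 518.])] tool [0.     0.0466 0.0745]
0.549 -0.192 [array([182., 365.]), array([237., 516.]), array([234., 365.]), array([295., 516.])] tool [-0.0003  0.0466  0.0785]
```

```bash
python3 -m crank '[[[0,0,0,-0.001,0,0.004,10],[0,0,0,-0.0005,0,0.005,10],[0,0,0,0,0,0.004,10],[0,0,0,0,0,0.003,10],[0,0,0,0,0,0.001,10]]]'
python3 - <<'E'
from h import *
F=[]
for i in range(5): robot.camera('side'); F.append(robot.get_obs()['ft_force'])
print(np.mean(F,0)); rep()
E
python3 -m crank '[[[0,0,0,0,0,0.001,10],[0,0,0,0,0,0.001,10],[0,0,0,0,0,0,10],[0,0,0,0,0,0,10],[0,0,0,0,0,0,10]]]'
python3 - <<'E'
from h import *
F=[]
for i in range(5): p=robot.camera('scene'); F.append(robot.get_obs()['ft_force'])
print(np.mean(F,0)); rep()
cv2.imwrite('pics/s10z.png',cv2.resize(cv2.cvtColor(p['img'][150:220,100:200],cv2.COLOR_RGB2BGR),None,fx=7,fy=7,interpolation=cv2.INTER_CUBIC))
p=robot.camera('wrist'); cv2.imwrite('pics/w10z.png',cv2.resize(cv2.cvtColor(p['img'][120:280,330:512],cv2.COLOR_RGB2BGR),None,fx=4.3,fy=4.3,interpolation=cv2.INTER_CUBIC))
E
```

```text
time: 16.4
position: [0.5544, -0.1306, 0.1216]
tool_rot: [0.025, 0.707, -0.706, -0.025]
ft_force: [0.6, 2.8, -2.5]
grip_width: 0.0178
[ 0.4487  3.099  -2.3952]
t 16.65 pos [ 0.5544 -0.1305  0.1215] q [-0.4274  0.602   1.6699  0.0003  0.87    1.2126] F [-0.0668  3.4067 -2.7794] w 0.0173
x [-0.9976  0.0693  0.0002] y [-0.0002  0.0003 -1.    ] z [-0.0693 -0.9976 -0.0003] zyaw -93.97623863465034
time: 17.27
position: [0.5543, -0.1327, 0.1216]
tool_rot: [0.025, 0.707, -0.707, -0.025]
ft_force: [0.1, 3.7, -1.4]
grip_width: 0.0178
[-0.0553  3.7145 -1.9499]
t 17.52 pos [ 0.5543 -0.1327  0.1215] q [-0.431   0.6024  1.6689  0.      0.8704  1.2092] F [ 0.5375  3.8154 -1.9025] w 0.0176
x [-0.9976  0.0694  0.0001] y [-0.0001  0.0001 -1.    ] z [-0.0694 -0.9976 -0.0001] zyaw -93.98071742201148
```

View pics/s10z.png

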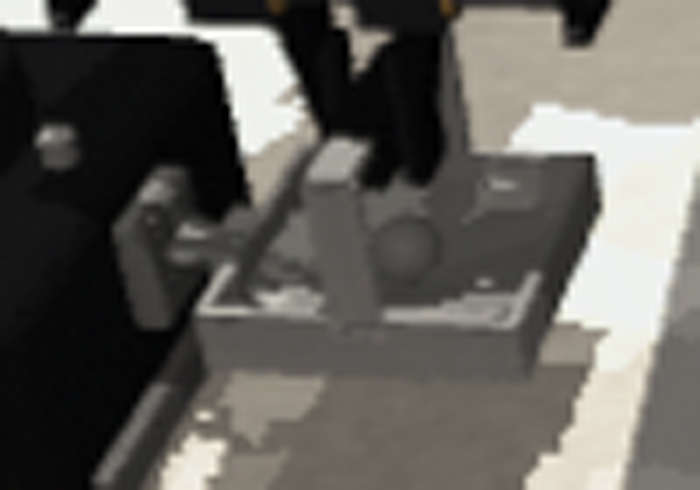

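View pics/w10z.png

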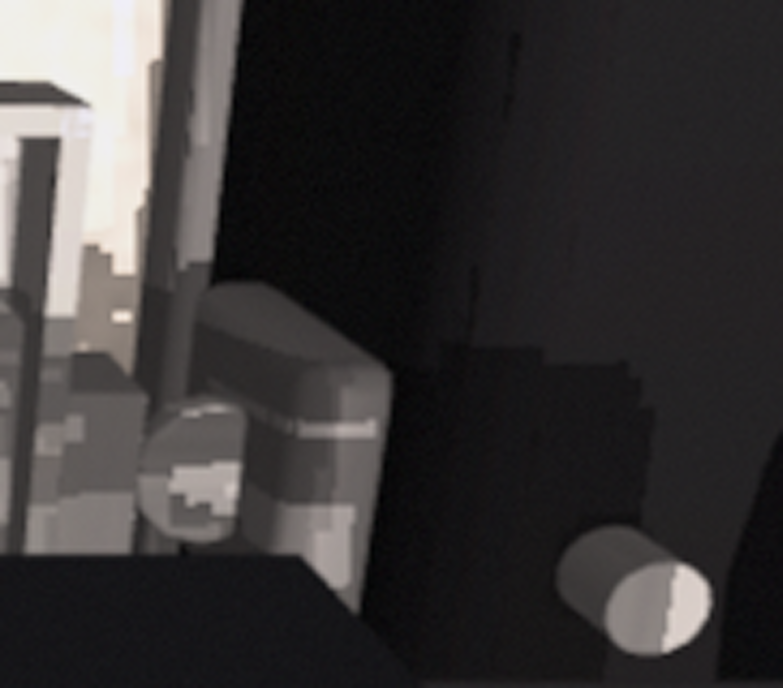

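```bash
python3 - <<'E'
from h import *
from fit import *
a=lambda u,v:(u/7+100-.43,v/7+150-.43)
print(robot.hand_in()); rep()
print('ball vs TCP', ray('scene',*a(405,245),.0785), )
E
```

```text
the job is handed in; nothing more can be done
None
the job is handed in; nothing more can be done
```

I did the whole sequence and handed it in at about 17.5 s of the 58 s allowed. The arm was still holding the dish in the air, with the lug pressing the plunger. No verdict came back, so what follows is from my own checks.

1. **First push (plain side):** I lifted the dish by its handle and pushed the plunger with the plain −y side. The pictures showed the pad about 11 mm in. The push force had risen to about 5 N, so the plunger may have reached its stop.
2. **Quarter turn:** I backed off about 80 mm and the scene picture showed the plunger fully out again. I then turned the dish a quarter so that the lug faces the plunger.
3. **Final push (lug):** The push was about 3.7 N at the end. That puts the plunger an estimated 9 to 13 mm in, depending on whether I go by position or force; more than 6 mm is needed. The lug was within about 2 mm sideways of the pad's middle and square to within about 1°.

**Last checks:**
- The wrist view showed the dish had not shifted in the grip during the final push.
- The scene view showed the dish level and the ball in the middle, judged by eye. A numeric check of the ball did not run because the job was already handed in.
- I never touched the jar, mug or screwdriver, and did not re-measure where they stand.

**One disagreement:** my first estimate of the plunger's tip was about 9 mm too deep. I had taken the lit side of the pad for its face, and I corrected this from the wrist picture before the lug push.

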